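# Carry a border's width from pattern tile to box lid with sprung dividers

### The arm

A 6-joint arm with a two-finger parallel gripper is mounted at the origin on the work surface. World frame = base frame: x ahead of the robot, y to its left, z up, the work surface at z = 0. Lengths are in m, angles in degrees, forces in N, time in s.
With the tool pointing down it reaches from about 0.4 to 0.825 m from the base axis. Payload 7 kg.
Tool frame: the origin (TCP) lies midway between the tips of the shut fingers; the grasp point (between the pads) lies r.grasp_offset behind it (r.grasp_offset is the distance from the TCP to the grasp point, in m); z points along the fingers, y is the direction in which the jaws open and shut (so a half turn about z gives the same grasp; the last joint's range is limited). The gripper opens to 88 mm and grips with 3 to 60 N. Pads are 19 mm wide; open, the fingers measure 130 mm over their backs; the gripper's body (78 mm by 193 mm) begins 47 mm behind the grasp point.
Start: joints at [-51.102, 20.546, 0.682, 0, -70.136, -16.507], TCP at [0.257, -0.624, 0.227] pointing down, gripper open.
Joint ranges: [-176.03, 176.03], [-82.01, 121.73], [-58.28, 71.71], [-173.87, 95.51], [-174.79, -0.11], [-173.66, 173.66]. Speed limits (degrees/s): [136.94, 136.94, 172.46, 180, 180, 180].

### API

Orientations are given as [roll, pitch, yaw] about the fixed x, y, z axes, in that order (R = Rz(yaw) Ry(pitch) Rx(roll)).
In Python, from plant import status, imaging, r gives the robot as it stands.
- The arm moves only by the tool apply_moves, never from a script. Its argument "moves" is a list of rows, each a list of 6 numbers: the shift along the tool's x, y, z in units of 200 mm (1.0 is 200 mm), then the turn, a rotation vector about the tool's x, y, z in units of 90 degrees (1.0 is 90 degrees). In form: [[tx, ty, tz, rx, ry, rz], ...]. A call has 1 to 12 rows; each row is the pose to reach, as a shift and turn from the pose measured when the call began, along the tool's axes at that moment; what a row does not reach only later rows make up. A row lasts 1/8 s, in which the tool goes at most 62.5 mm and 10.7 degrees, less where a joint would pass 70% of its speed; a pose out of reach is approached as far as the arm can. A call with a number of a shift or a turn outside -1 to 1 is refused whole. A call with a gripper value outside its range is refused whole. "hand" is the closure, from -1 (fully open) to 1 (shut), set as the call begins (left out, the last holds). The fingers move at their own pace and stop on an object; "grip_force" is the grip in N (left out, the last holds). Time passes only in rows, so rows that repeat a pose let the fingers close. It gives the time, the measured TCP pose, the force and the opening at its end, in the units of the state.
- status.get_state(): the state, without advancing time (a new reading comes with each control period).
- imaging.capture(name): name is "scene" or "top"; returns (picture, depth): 400x640x3 uint8, blue, green, red; 400x640 float32, m along the optical axis (not along the pixel's ray), 0 where there is no reading.
- imaging.camera_info(name): a dict with "fx", "fy", "cx", "cy" (pixels), "k1" (the pictures are not rectified: a ray, as slopes to the right and down, at radius r is drawn at 1 + k1 r^2 times it, then the intrinsics apply), "T" (4x4, takes a point from camera to world coordinates). Camera axes: x right, y up, looking along -z (the intrinsics and any distortion apply to the point x, -y, -z); pixel columns grow to the right and rows downward; lengths in m; the calibration is good to about 2 mm. A picture is of the moment at which its call begins. camera_info takes no time and is no camera call.
- r.close_job(): hands the job in, once; it reports no verdict.
The state is a dict: "time_s": time; "joints": joint angles; "qd": joint speeds; "joint_torque": joint torques, N m; "tcp_pos": TCP position; "eef_rot": TCP orientation; "contact_force": force on the tool from outside, world axes, zero at the start; "moment": the same for the moment, N m; "gripper_width": finger opening in m.
Only numpy, scipy, OpenCV 4.12 (cv2) and the standard library are available. Lean on these libraries where they do the work, as an engineer would, in place of code of your own. Each camera call takes 0.05 s, during which the arm holds its last target.

### The job

Take the sprung dividers out of the tool block and stand their two points on the two ruled lines of the pattern tile, one on each line, squeezing the legs until the points are just as far apart as the lines, and keep still there for a second. Then hold that gap steady, carry the dividers to the box and place them square to the line ruled on the lid, one point on that line and the other towards the middle of the lid, both points just at the surface without pressing. The dividers have no lock, so finish while still holding them there squeezed to that gap; leave everything else on the bench as it is.

Things in the scene. Friction and masses are not known exactly. Their poses are not given: they have to be found in the camera images.
- dividers: Lockless sprung steel dividers, one bent strip like wide tweezers, 94 mm tall, 10 mm thick along x, about 40 g, standing points down in the tool block. Origin midway between the points at rest, z up to the bow, y from leg b to leg a. Pinch both legs from above, 30 to 60 mm above the points, the bow between the fingers; over their outsides at rest: 34 mm wide at 60 mm up, 42 at 40, 46 at 30.
- point_a (a point): Lower end of the leg on the dividers' +y side. At rest the points are 56 mm apart. The legs flex about the bow's crown, 92 mm above the points: pinching the pair 10 mm closer at 40 mm up closes the points by about 18 mm and takes about 4 N.
- point_b (a point): Lower end of the leg on the dividers' -y side; legs are flat strips from 80 down to 13 mm above the points, then thin points.
- tool_block: Fixed wooden tool block, 60 (x) by 92 (y) by 28 mm high, origin at the centre of its underside. The slot for the dividers, 11.5 mm wide in x, 65 mm long in y and 22 mm deep (its floor, where the points stand, is 6 mm above the bench), is at its middle along y, so the legs spread along y; the row of small round holes is empty.
- pattern_tile: Fixed white glazed pattern tile, 90 by 90 by 8 mm thick, origin at the centre of its underside, with a small blue ornament between two ruled black lines that run along its x.
- line_a: Ruled black line on the tile, 74 mm long along its own x, 3 mm wide; origin at its middle, on the tile's face.
- line_b: The other ruled line, of the same size and parallel to line a, on its +y side, 21 to 31 mm away from middle to middle; how far differs every time. Origin at its middle, on the tile's face.
- box: Fixed wooden box with a white primed lid, 124 (x) by 94 (y) by 48 mm high, origin at the centre of its underside. The flat top of the lid is 48 mm above the bench.
- lid_line (a point): Middle of the black line ruled on the lid's top, 104 mm long along the box's x, 3 mm wide, 26 mm to the -y side of the lid's middle: the middle of the lid lies to its +y side. Axes as the box's.
- paint_jar: Bystander, loose: screw-topped glass paint jar, 39 mm across, 39 mm high; origin at the centre of its underside.
- brush: Bystander, loose: round painting brush lying flat, 180 mm long, 8 mm thick, along its x; origin at the centre of its underside.
- colour_dish: Bystander, loose: shallow white porcelain dish, 68 mm across, 16 mm high; origin at the centre of its underside.
- water_cup: Bystander, loose: white porcelain cup, 68 mm across, 60 mm high; origin at the centre of its underside.
- ruler: Bystander, loose: wooden ruler lying flat, 200 by 26 by 4 mm, long along its y; origin at the centre of its underside.
- ink_stone: Bystander, loose: dark flat ink stone, 70 by 45 by 14 mm; origin at the centre of its underside.
- burnisher: Bystander, loose: wooden-handled burnisher lying flat, 125 mm long, 16 mm thick, along its x; origin at the centre of its underside.
Things that resemble listed ones, but are neither listed nor needed, are in the scene too. Leave any blue or turquoise look-alike of the box alone.

How it is judged:
By the outcome, as a careful person would: the job done as asked, in the order asked, and still so for the second after the job is handed in, while the arm keeps its last pose, push and grip.
It also fails if it takes over 67 s, if anything falls off the work surface, if the arm or the gripper's body presses on something with over 40 N, if the wrist force passes 120 N, or if a joint passes its speed limit or range.

## Working session

There is one attempt and no reset: what is moved stays moved. The work goes in short steps, Python scripts to look and compute and a tool call to move; the robot and the scene stay as the last step left them, time stands still between calls to the robot, and variables do not carry over. Pictures are saved under pics/ and viewed, and the job is handed in when it is done.

Besides the shell and the picture viewer there is one more tool, called after ">>>" by a JSON object that holds its "fn" and its "kwargs", one argument or row to a line. apply_moves: Moves the arm, as the interface text tells. Its arguments: {"type":"object","properties":{"moves":{"type":"array","items":{"type":"array","items":{"type":"number"}}},"hand":{"type":"number"},"grip_force":{"type":"number"}},"required":["moves"]}

```bash
ls; mkdir -p pics
python3 - <<'E'
from plant import status, imaging, r
import cv2
print(status.get_state(), r.grasp_offset)
for n in("scene","top"):
    p,d=imaging.capture(n); cv2.imwrite(f"pics/{n}0.png",p)
    import numpy as np; np.save(f"pics/{n}0.npy",d)
    print(imaging.camera_info(n))
E
```

```text
pics
{'time_s': 0.0, 'joints': array([-5.11023173e+01,  2.05895739e+01,  6.34834768e-01, -2.04826306e-02,
       -7.01359339e+01, -1.65065602e+01]), 'qd': array([-0.02965232, -0.03944806, -0.02705986,  0.11654437,  0.01145239,
        0.00462258]), 'joint_torque': array([-3.52452393e-03, -5.82719135e+01,  2.93039149e+01,  6.99730396e+00,
        6.58247009e-03, -1.91410527e-04]), 'tcp_pos': array([ 0.25691692, -0.62367183,  0.22565062]), 'eef_rot': array([ 1.79907592e+02, -7.30337388e-03, -1.57615847e+02]), 'contact_force': array([-0.03004151, -0.23812052, -0.19610754]), 'moment': array([-0.07754156,  0.04587941, -0.01895811]), 'gripper_width': 0.0877988408746271} 0.0188
{'fx': 513.1762605378082, 'fy': 513.1762605378082, 'cx': 320.2184511163581, 'cy': 198.5845852958886, 'k1': -0.1690230171987434, 'T': array([[-0.187698  , -0.75567974,  0.6274692 ,  1.30348032],
       [ 0.98218044, -0.15060531,  0.1124261 ,  0.13485181],
       [ 0.00954207,  0.63739013,  0.77048217,  1.04536667],
       [ 0.        ,  0.        ,  0.        ,  1.        ]])}
{'fx': 371.6689421438893, 'fy': 371.6689421438893, 'cx': 320.83331033521375, 'cy': 202.6994007570826, 'k1': 0.002421765039245846, 'T': array([[ 0.00650983,  0.99758384, -0.06916723,  0.43345447],
       [-0.9996807 ,  0.00480346, -0.02480794, -0.00122098],
       [-0.02441575,  0.06930664,  0.99729658,  0.92209765],
       [ 0.        ,  0.        ,  0.        ,  1.        ]])}
```

View pics/scene0.png

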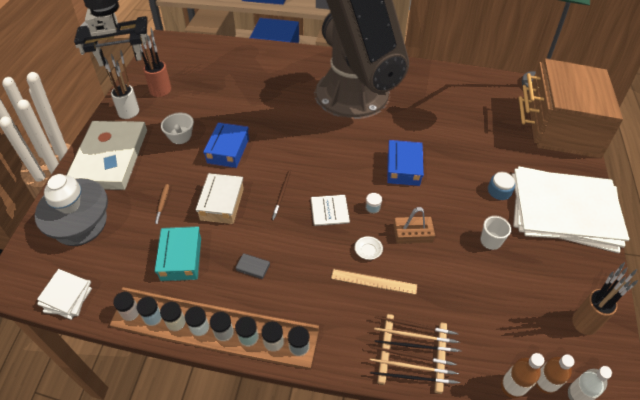

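View pics/top0.png

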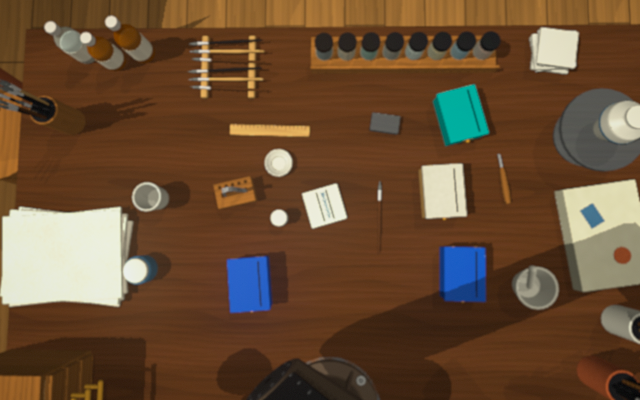

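The white-lidded box is at scene (221,198) and top (444,191). The blue boxes at scene (226,145) and (405,162) and the teal one at (179,253) are look-alikes. The tile is at scene (330,210) and top (325,205); the paper stacks at scene (65,293) and (570,205) could be mistaken for it. The tool block with the bow is at scene (414,228) and top (236,192). I'll check these in close crops.

Run:
```python
import cv2, numpy as np
s=cv2.imread("pics/scene0.png");t=cv2.imread("pics/top0.png")
def c(im,x,y,w,h,k):return cv2.resize(im[y:y+h,x:x+w],None,fx=k,fy=k,interpolation=cv2.INTER_CUBIC)
cv2.imwrite("pics/c1.png",np.vstack([np.hstack([c(s,300,180,80,60,5),c(s,380,190,80,60,5)]),np.hstack([c(t,285,175,80,60,5),c(t,200,165,80,60,5)])]))
cv2.imwrite("pics/c2.png",np.hstack([c(s,180,165,80,70,5),c(t,405,155,80,70,5)]))
```

```text
(no output)
```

View pics/c1.png

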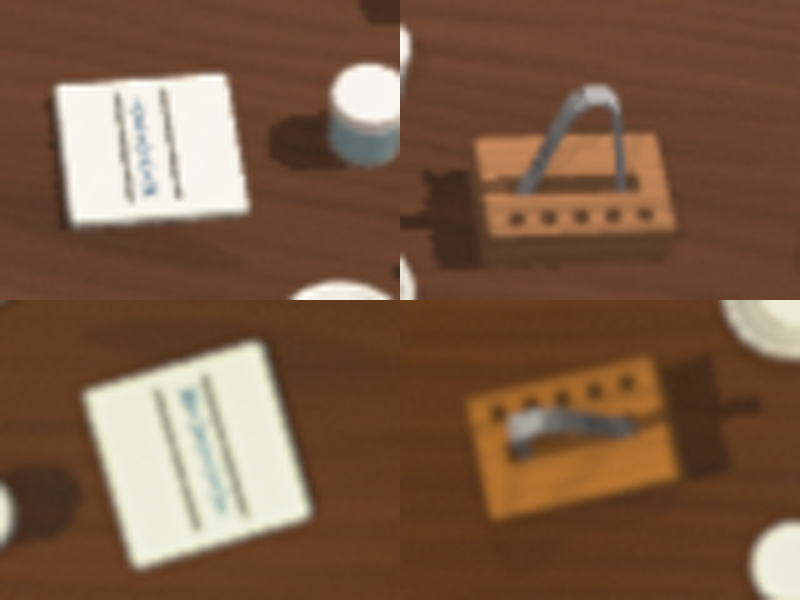

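View pics/c2.png

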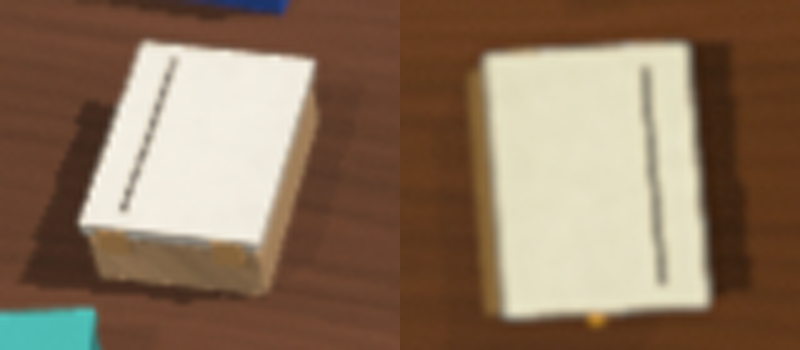

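The tile (two lines, blue ornament), the block with the dividers and the white box with its lid line are confirmed. Next I rectify each onto its own plane.

```bash
cat > h.py <<'E'
import numpy as np, cv2
from plant import status, imaging, r
CI={n:imaging.camera_info(n) for n in("scene","top")}
def proj(n,P):
    c=CI[n];T=c["T"];P=np.atleast_2d(P)
    p=(P-T[:3,3])@T[:3,:3]
    x=p[:,0]/-p[:,2];y=-p[:,1]/-p[:,2];f=1+c["k1"]*(x*x+y*y)
    return np.c_[c["cx"]+c["fx"]*x*f,c["cy"]+c["fy"]*y*f]
def unproj(n,uv,z):
    from scipy.optimize import fsolve
    c=CI[n];T=c["T"]
    a=np.array([(uv[0]-c["cx"])/c["fx"],(uv[1]-c["cy"])/c["fy"]]);b=a.copy()
    for _ in range(20): b=a/(1+c["k1"]*(b@b))
    d=T[:3,:3]@np.array([b[0],-b[1],-1]);o=T[:3,3]
    return o+d*(z-o[2])/d[2]
def rect(n,img,x0,y0,w,z,res=0.0005):
    # image: up = +x, left = +y ; centre (x0,y0), half-size w
    k=int(2*w/res);i=np.arange(k)
    X=x0+w-(i+.5)*res;Y=y0+w-(i+.5)*res
    gx,gy=np.meshgrid(X,Y,indexing="ij")
    uv=proj(n,np.c_[gx.ravel(),gy.ravel(),np.full(gx.size,z)]).astype(np.float32)
    return cv2.remap(img,uv[:,0].reshape(k,k),uv[:,1].reshape(k,k),cv2.INTER_CUBIC)
def px2w(p,x0,y0,w,res=0.0005): # rectified (col,row)->world xy
    return np.array([x0+w-(p[1]+.5)*res,y0+w-(p[0]+.5)*res])
E
python3 - <<'E'
from h import *
s=cv2.imread("pics/scene0.png");t=cv2.imread("pics/top0.png")
g=dict(tile=(unproj("top",(325,205),.008),.075,.008,unproj("scene",(330,210),.008)),box=(unproj("top",(444,191),.048),.09,.048,unproj("scene",(221,195),.048)),block=(unproj("top",(236,192),.028),.075,.028,unproj("scene",(414,228),.028)))
for k,(c,w,z,c2) in g.items():
    print(k,c,c2)
    c=np.round(c,2)
    a=[rect(n,im,c[0],c[1],w,z) for n,im in(("scene",s),("top",t))]
    cv2.imwrite(f"pics/r_{k}.png",np.hstack(a))
    for n,im in zip(("scene","top"),a):
        if k=="block":
            hsv=cv2.cvtColor(im,cv2.COLOR_BGR2HSV);m=(im[:,:,2]>125).astype(np.uint8)
        else: m=(im.min(2)>120).astype(np.uint8)
        m=cv2.morphologyEx(m,cv2.MORPH_CLOSE,np.ones((15,15)))
        cs,_=cv2.findContours(m,0,cv2.CHAIN_APPROX_NONE);q=max(cs,key=cv2.contourArea)
        R=cv2.minAreaRect(q);print(k,c,n,px2w(R[0],c[0],c[1],w),np.array(R[1])*.5,R[2])
E
```

```text
tile [0.49121784 0.01120913 0.008     ] [0.49123987 0.0153744  0.008     ]
tile [0.49 0.01 0.01] scene [0.48845643 0.01406191] [94.92057037 92.43022919] 73.3007583618164
tile [0.49 0.01 0.01] top [0.49027753 0.01390824] [92.38233185 92.23866272] 73.3007583618164
box [ 0.52295278 -0.26804475  0.048     ] [ 0.52900424 -0.26079962  0.048     ]
box [ 0.52 -0.27  0.05] scene [ 0.52306223 -0.26698017] [129.55659485  97.52585602] 86.36705780029297
box [ 0.52 -0.27  0.05] top [ 0.52454715 -0.26723083] [125.94782257  96.21930695] 86.3086166381836
block [0.52053607 0.22741777 0.028     ] [0.52242227 0.23196159 0.028     ]
block [0.52 0.23 0.03] scene [0.51645442 0.23241814] [62.69732666 94.90942383] 77.125
block [0.52 0.23 0.03] top [0.52012714 0.23281598] [62.00481415 94.13058472] 76.60750579833984
```

Run:
```python
import cv2,numpy as np
a=cv2.imread("pics/r_tile.png");b=cv2.imread("pics/r_block.png");c=cv2.imread("pics/r_box.png")
cv2.imwrite("pics/r1.png",np.vstack([a,b]));print(c.shape)
```

```text
(360, 720, 3)
```

View pics/r1.png

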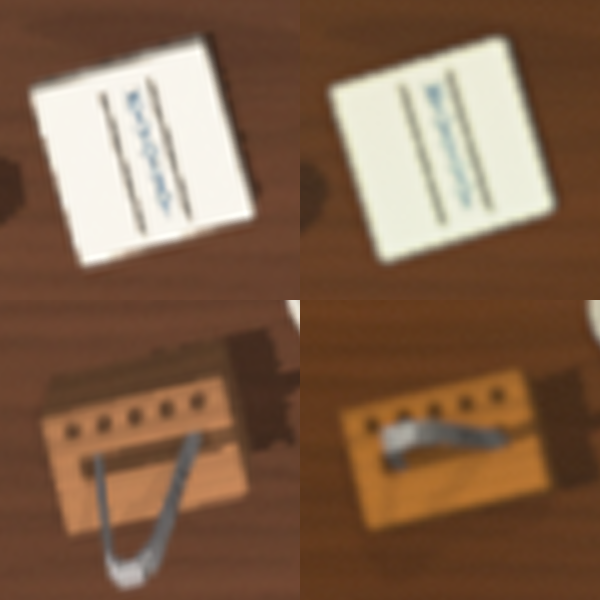

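View pics/r_box.png

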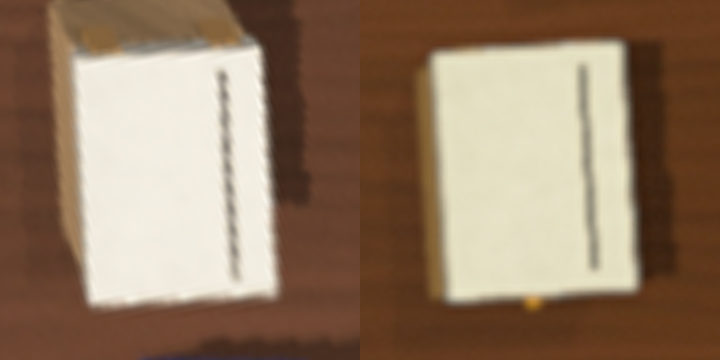

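Both rectified views show the same layout: lines at about (123,163)/(170,150) on the tile, and the slot and legs at (97,458)/(195,435) in the scene rectification. Next I fit the lines and triangulate the bow.

```bash
cat > lines.py <<'E'
from h import *
from scipy.optimize import least_squares
def fitlines(n,img,c,yaw0,z,offs,half,prior_w=.0015):
    """dark lines along local x; returns c-relative offsets. model: bg - sum gaussians(v-off)"""
    g=cv2.cvtColor(img,cv2.COLOR_BGR2GRAY).astype(np.float32) if n!="x" else None
    g=img[:,:,2].astype(np.float32)*0+img.max(2).astype(np.float32)
    u=np.arange(-half,half,.001);best=None
    lo,hi=min(offs)-.008,max(offs)+.008
    v=np.arange(lo,hi,.00025)
    for yaw in np.arange(yaw0-4,yaw0+4.01,.1):
        a=np.radians(yaw);ex=np.array([np.cos(a),np.sin(a)]);ey=np.array([-ex[1],ex[0]])
        P=c+u[:,None,None]*ex+v[None,:,None]*ey
        P=np.concatenate([P,np.full(P.shape[:2]+(1,),z)],2).reshape(-1,3)
        uv=proj(n,P).astype(np.float32)
        I=cv2.remap(g,uv[:,0].reshape(len(u),-1),uv[:,1].reshape(len(u),-1),cv2.INTER_CUBIC)
        pr=I.mean(0);sc=pr.std()
        m=sum((np.clip(255-0*pr,0,255)[abs(v-o)<.005]*0).sum() for o in offs)
        q=((pr-np.median(pr))**2).sum()
        if best is None or q>best[0]: best=(q,yaw,pr)
    q,yaw,pr=best
    res=[]
    for o in offs:
        k=abs(v-o)<.006
        f=lambda p:p[0]-p[1]*np.exp(-(v[k]-p[2])**2/2/p[3]**2)-pr[k]
        s=least_squares(f,[pr[k].max(),50,v[k][pr[k].argmin()],.0015],x_scale=[10,10,.001,.001])
        res.append(s.x[2])
    return yaw,np.array(res),pr
E
python3 - <<'E'
from lines import *
s=cv2.imread("pics/scene0.png");t=cv2.imread("pics/top0.png")
for n,im,c in(("scene",s,[.48846,.01406]),("top",t,[.49028,.01391])):
    c=np.array(c);y,o,_=fitlines(n,im,c,16.5,.008,[-.012,.012],.033)
    print(n,"tile",y,o*1e3,np.diff(o)*1e3)
for n,im,c in(("scene",s,[.52306,-.26698]),("top",t,[.52455,-.26723])):
    c=np.array(c);y,o,_=fitlines(n,im,c,3.7,.048,[-.026],.047)
    print(n,"box",y,o*1e3)
# crown triangulation
def ray(n,uv):
    a=unproj(n,uv,.0);o=CI[n]["T"][:3,3];return o,(a-o)/np.linalg.norm(a-o)
def rp(p): return px2w(p,.52,.23,.075)
us=proj("scene",[*rp((128,272)),.028])[0];ut=proj("top",[*rp((100,137)),.028])[0]
(o1,d1),(o2,d2)=ray("scene",us),ray("top",ut)
k=np.linalg.lstsq(np.c_[d1,-d2],o2-o1,rcond=None)[0]
print(us,ut,"crown",o1+k[0]*d1,o2+k[1]*d2)
for p in((97,158),(195,135)): print(rp(p))
E
```

```text
scene tile 16.499999999999986 [-13.93414398  10.42399971] [24.3581437]
top tile 16.699999999999985 [-14.15205009  10.10436586] [24.25641595]
scene box 3.7 [-27.2587148]
top box 3.7 [-26.98400198]
[419.23883461 208.79088653] [224.88288468 189.61558925] crown [0.51886206 0.23321415 0.10039708] [0.51871537 0.23396618 0.10059715]
[0.51575 0.25625]
[0.52725 0.20725]
```

```bash
cat >> h.py <<'E'
from scipy.spatial.transform import Rotation as Ro
def go(p,yaw,pose=None,show=True):
    """total shift/turn in move units, from present pose to TCP p, yaw (tool down)"""
    s=status.get_state() if pose is None else pose
    R=Ro.from_euler("xyz",s["eef_rot"],degrees=True);G=Ro.from_euler("xyz",[180,0,yaw],degrees=True)
    t=R.inv().apply(np.array(p)-s["tcp_pos"])/.2
    w=np.degrees((R.inv()*G).as_rotvec())/90
    if show: print("t",np.round(time_(s),2),"pos",np.round(s["tcp_pos"]*1e3,2),"rot",np.round(s["eef_rot"],2),"F",np.round(s["contact_force"],2),"w",round(s["gripper_width"]*1e3,2));print("move",np.round(t,4),np.round(w,4),"mm",np.round(t*200,2))
    return t,w
def time_(s): return s["time_s"]
E
python3 - <<'E'
from h import *
s=status.get_state();R=Ro.from_euler("xyz",s["eef_rot"],degrees=True)
go([.50,-.2,.23],-160)
go([.518,.233,.17],-166.8)
E
```

```text
t 0.1 pos [ 256.93 -623.72  225.71] rot [ 1.7991e+02 -1.0000e-02 -1.5762e+02] F [-0.46  0.57  0.33] w 87.75
move [-1.9305  1.4962 -0.0194] [ 0.0009 -0.0001  0.0265] mm [-386.11  299.24   -3.89]
t 0.1 pos [ 256.93 -623.72  225.71] rot [ 1.7991e+02 -1.0000e-02 -1.5762e+02] F [-0.46  0.57  0.33] w 87.75
move [-2.8382  3.4633  0.2834] [ 0.0009 -0.0002  0.102 ] mm [-567.65  692.67   56.67]
```

>>> {"fn": "apply_moves", "kwargs": {
  "moves": [
    [-0.22,0.17,0,0,0,0],
    [-0.45,0.36,0,0,0,0],
    [-0.67,0.55,0,0,0,0],
    [-0.9,0.75,0,0,0,0],
    [-1,0.9,0,0,0,0.03]
  ],
  "hand": -1
}}

```text
time_s: 0.72
tcp_pos: [0.3742, -0.3788, 0.2257]
eef_rot: [179.9, -0.0, -160.3]
contact_force: [0.6, -0.4, 0.9]
gripper_width: 0.0878
```

```bash
python3 -c "
from h import *
go([.50,-.15,.23],-160);go([.518,.233,.2],-166.8)"
```

```text
t 0.72 pos [ 374.21 -378.84  225.7 ] rot [ 1.7989e+02 -1.0000e-02 -1.6027e+02] F [ 0.61 -0.35  0.93] w 87.77
move [-0.9783  0.8647 -0.0201] [ 0.0012 -0.0001 -0.003 ] mm [-195.66  172.94   -4.02]
t 0.72 pos [ 374.21 -378.84  225.7 ] rot [ 1.7989e+02 -1.0000e-02 -1.6027e+02] F [ 0.61 -0.35  0.93] w 87.77
move [-1.7095  2.6366  0.1331] [ 0.0012 -0.0002  0.0726] mm [-341.91  527.32   26.62]
```

>>> {"fn": "apply_moves", "kwargs": {
  "moves": [
    [-0.2,0.18,0,0,0,0],
    [-0.4,0.38,0,0,0,0],
    [-0.6,0.58,0,0,0,0],
    [-0.8,0.78,0,0,0,0],
    [-0.98,1,0,0,0,0.02]
  ]
}}

```text
time_s: 1.35
tcp_pos: [0.4916, -0.1226, 0.2259]
eef_rot: [179.9, -0.0, -162.1]
contact_force: [1.5, -0.7, -0.0]
gripper_width: 0.0872
```

```bash
python3 -c "
from h import *
go([.518,.233,.2],-166.8)"
```

```text
t 1.35 pos [ 491.64 -122.58  225.93] rot [ 1.7989e+02 -2.0000e-02 -1.6210e+02] F [ 1.48 -0.75 -0.03] w 87.22
move [-0.6719  1.6511  0.1325] [ 0.0012 -0.0003  0.0522] mm [-134.38  330.22   26.51]
```

>>> {"fn": "apply_moves", "kwargs": {
  "moves": [
    [-0.1,0.25,0,0,0,0.01],
    [-0.2,0.5,0,0,0,0.02],
    [-0.3,0.75,0,0,0,0.03],
    [-0.4,1,0,0,0,0.05],
    [-0.4,1,0,0,0,0.052]
  ]
}}

```text
time_s: 1.98
tcp_pos: [0.5063, 0.0953, 0.2258]
eef_rot: [179.9, -0.1, -166.6]
contact_force: [0.5, -0.9, 0.4]
gripper_width: 0.0878
```

```bash
python3 -c "
from h import *
go([.518,.233,.15],-166.8)"
```

```text
t 1.98 pos [506.29  95.33 225.85] rot [ 1.7989e+02 -6.0000e-02 -1.6658e+02] F [ 0.46 -0.87  0.35] w 87.82
move [-0.217   0.6553  0.3803] [ 0.0012 -0.0006  0.0024] mm [-43.41 131.05  76.06]
```

>>> {"fn": "apply_moves", "kwargs": {
  "moves": [
    [-0.07,0.22,0.1,0,0,0],
    [-0.14,0.44,0.2,0,0,0],
    [-0.217,0.655,0.3,0,0,0.002],
    [-0.217,0.655,0.38,0.0012,0,0.002],
    [-0.217,0.655,0.38,0.0012,0,0.002]
  ]
}}

```text
time_s: 2.6
tcp_pos: [0.517, 0.2316, 0.1484]
eef_rot: [-179.9, -0.2, -166.8]
contact_force: [-0.5, 0.1, 0.1]
gripper_width: 0.0879
```

Run:
```python
from h import *
go([.518,.233,.038],-166.8)
s,_=imaging.capture("scene");t,_=imaging.capture("top")
cv2.imwrite("pics/s1.png",s);cv2.imwrite("pics/t1.png",t)
c=lambda im,x,y,w,h,k:cv2.resize(im[y:y+h,x:x+w],None,fx=k,fy=k,interpolation=cv2.INTER_CUBIC)
cv2.imwrite("pics/c3.png",np.hstack([c(s,350,140,130,120,3),c(t,180,120,130,120,3)]))
```

```text
t 2.6 pos [516.98 231.64 148.43] rot [-179.91   -0.25 -166.77] F [-0.46  0.08  0.14] w 87.88
move [-0.0089  0.0064  0.5521] [-0.001  -0.0028  0.0004] mm [ -1.79   1.27 110.42]
```

View pics/c3.png

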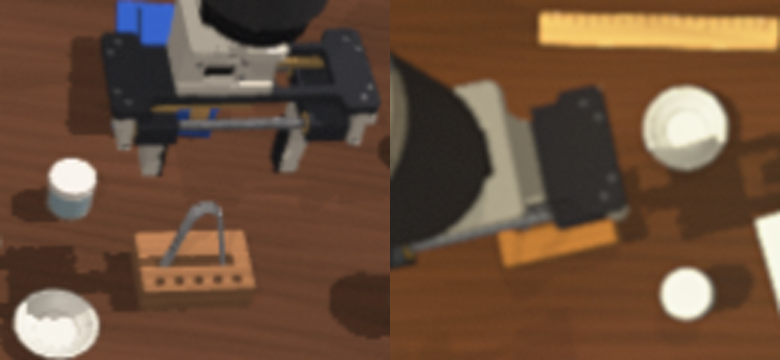

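Run:
```python
from h import *
s=status.get_state();R=Ro.from_euler("xyz",s["eef_rot"],degrees=True)
for dx in(-.0095,.0095):
  for y in(-.065,-.044,.044,.065):
    print(dx,y,np.round(proj("scene",s["tcp_pos"]+R.apply([dx,y,0]))[0],1))
im=cv2.imread("pics/s1.png")
cv2.imwrite("pics/c4.png",cv2.resize(im[165:215,380:470],None,fx=8,fy=8,interpolation=cv2.INTER_CUBIC))
```

```text
-0.0095 -0.065 [394.8 198.8]
-0.0095 -0.044 [403.9 198.6]
-0.0095 0.044 [441.5 197.6]
-0.0095 0.065 [450.4 197.4]
0.0095 -0.065 [393.7 192.4]
0.0095 -0.044 [402.7 192.2]
0.0095 0.044 [440.  191.3]
0.0095 0.065 [448.7 191.1]
```

View pics/c4.png

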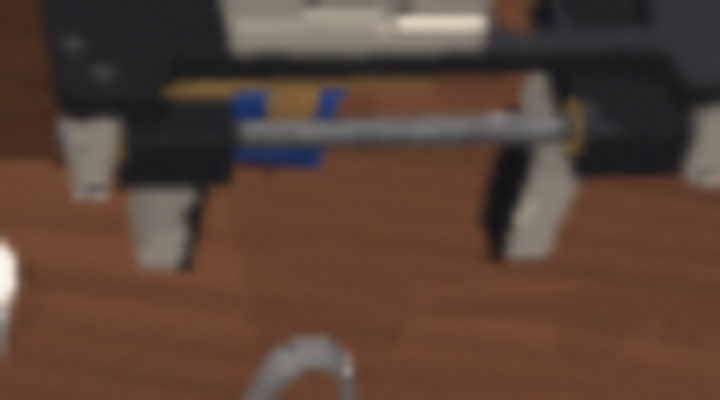

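The fingertips in the scene image (inner edges at 404 and 441, rows 198/197) match the projected TCP within half a pixel, so the scene calibration holds here. Now I descend.

>>> {"fn": "apply_moves", "kwargs": {
  "moves": [
    [-0.001,0.0064,0.12,-0.001,-0.0028,0],
    [-0.001,0.0064,0.25,-0.001,-0.0028,0],
    [-0.001,0.0064,0.38,-0.001,-0.0028,0],
    [-0.001,0.0064,0.46,-0.001,-0.0028,0],
    [-0.001,0.0064,0.52,-0.001,-0.0028,0],
    [-0.001,0.0064,0.552,-0.001,-0.0028,0],
    [-0.001,0.0064,0.552,-0.001,-0.0028,0]
  ]
}}

```text
time_s: 3.58
tcp_pos: [0.518, 0.2331, 0.0401]
eef_rot: [179.9, 0.2, -166.8]
contact_force: [-0.6, -0.7, 1.1]
gripper_width: 0.0881
```

Run:
```python
from h import *
go([.517,.233,.038],-166.8)
s,_=imaging.capture("scene")
cv2.imwrite("pics/s2.png",s)
cv2.imwrite("pics/c5.png",cv2.resize(s[180:260,370:460],None,fx=8,fy=8,interpolation=cv2.INTER_CUBIC))
```

```text
t 3.58 pos [517.96 233.07  40.06] rot [ 179.93    0.19 -166.81] F [-0.58 -0.71  1.14] w 88.09
move [0.0048 0.0007 0.0103] [ 0.0008  0.0021 -0.0001] mm [0.96 0.15 2.06]
```

View pics/c5.png

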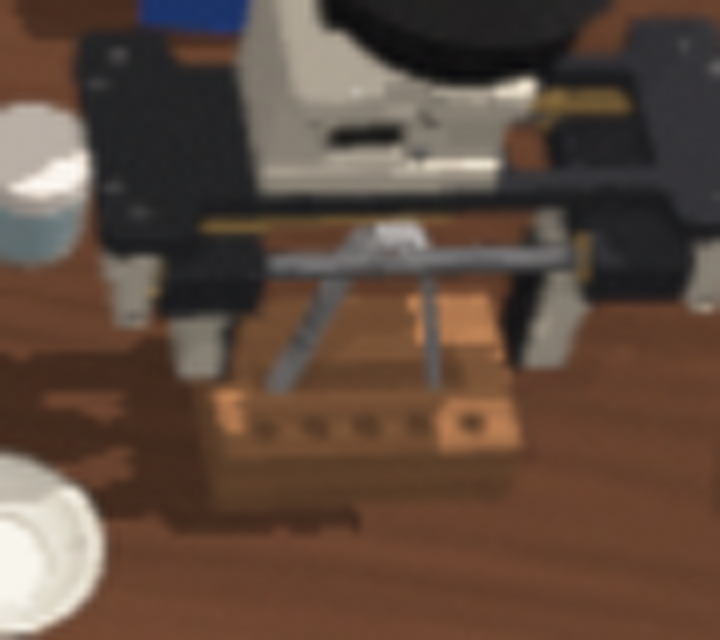

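>>> {"fn": "apply_moves", "kwargs": {
  "moves": [
    [0.005,0,0.004,0.0008,0.002,0],
    [0.005,0,0.004,0.0008,0.002,0],
    [0.005,0,0.004,0.0008,0.002,0],
    [0.005,0,0.004,0.0008,0.002,0]
  ],
  "hand": 0.36,
  "grip_force": 20
}}

```text
time_s: 4.12
tcp_pos: [0.5172, 0.2331, 0.0397]
eef_rot: [180.0, 0.0, -166.8]
contact_force: [0.4, -0.3, -1.0]
gripper_width: 0.0529
```

Run:
```python
from h import *
go([.517,.233,.1],-166.8)
```

```text
t 4.12 pos [517.19 233.09  39.71] rot [ 1.7998e+02  5.0000e-02 -1.6680e+02] F [ 0.44 -0.34 -0.97] w 52.93
move [ 8.000e-04 -2.000e-04 -3.015e-01] [0.0002 0.0005 0.    ] mm [ 1.600e-01 -3.000e-02 -6.029e+01]
```

>>> {"fn": "apply_moves", "kwargs": {
  "moves": [
    [0,0,0,0,0,0]
  ]
}}

```text
time_s: 4.25
tcp_pos: [0.5172, 0.2331, 0.0398]
eef_rot: [180.0, 0.1, -166.8]
contact_force: [0.3, 0.8, -0.4]
gripper_width: 0.0431
```

>>> {"fn": "apply_moves", "kwargs": {
  "moves": [
    [0,0,0,0,0,0],
    [0,0,0,0,0,0]
  ]
}}

```text
time_s: 4.5
tcp_pos: [0.5174, 0.2332, 0.0399]
eef_rot: [180.0, 0.1, -166.8]
contact_force: [0.2, 0.8, 1.5]
gripper_width: 0.0293
```

>>> {"fn": "apply_moves", "kwargs": {
  "moves": [
    [0,0,0,0,0,0],
    [0,0,0,0,0,0]
  ]
}}

```text
time_s: 4.75
tcp_pos: [0.5174, 0.2332, 0.0399]
eef_rot: [180.0, 0.1, -166.8]
contact_force: [0.3, -0.8, 1.3]
gripper_width: 0.0281
```

>>> {"fn": "apply_moves", "kwargs": {
  "moves": [
    [0,0,-0.05,0,0,0],
    [0,0,-0.15,0,0,0],
    [0,0,-0.28,0,0,0],
    [0,0,-0.42,0,0,0],
    [0,0,-0.5,0,0,0],
    [0,0,-0.5,0,0,0]
  ]
}}

```text
time_s: 5.5
tcp_pos: [0.5177, 0.2336, 0.1411]
eef_rot: [179.9, 0.2, -166.8]
contact_force: [0.6, 0.0, -0.4]
gripper_width: 0.0286
```

Run:
```python
from h import *
go([.517,.233,.1],-166.8)
s,_=imaging.capture("scene")
cv2.imwrite("pics/s3.png",s)
cv2.imwrite("pics/c6.png",cv2.resize(s[170:245,375:465],None,fx=8,fy=8,interpolation=cv2.INTER_CUBIC))
```

```text
t 5.5 pos [517.71 233.59 141.1 ] rot [ 179.91    0.19 -166.78] F [ 0.59  0.   -0.42] w 28.56
move [ 0.0048 -0.0024  0.2055] [0.001  0.0021 0.0002] mm [ 0.96 -0.48 41.09]
```

View pics/c6.png

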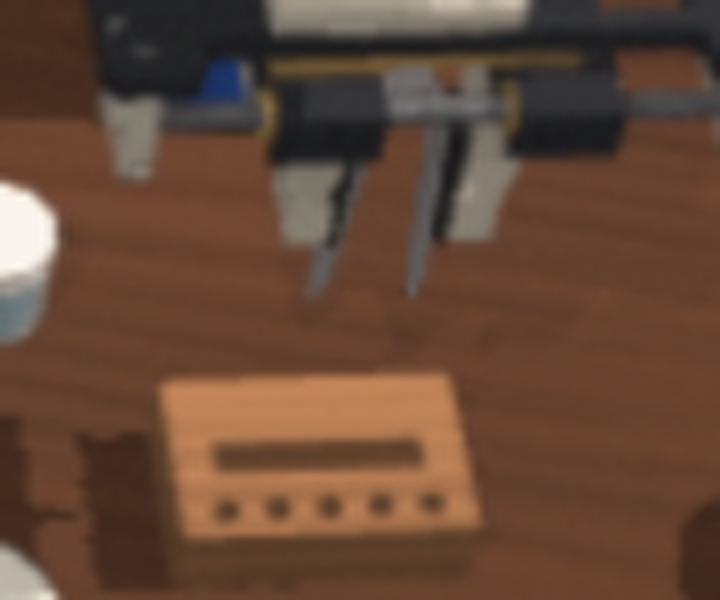

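Run:
```python
from h import *
s=status.get_state();R=Ro.from_euler("xyz",s["eef_rot"],degrees=True)
for x,y,z in((0,-.016,.034),(0,.016,.034),(0,0,.034),(0,0,0),(-.0095,-.0143,0),(-.0095,.0143,0),(0,0,-.058)):
    print(x,y,z,np.round((proj("scene",s["tcp_pos"]+R.apply([x,y,z]))[0]-[375,170]+.5)*8-.5,1))
# observed tips: intersect with plane x_tool=0
def onplane(uv):
    T=CI["scene"]["T"];o=T[:3,3];d=unproj("scene",uv,0)-o
    oo=R.inv().apply(o-s["tcp_pos"]);dd=R.inv().apply(d);k=-oo[0]/dd[0];return oo+k*dd
for u in((313,295),(411,293)):
    print(onplane((np.array(u)+.5)/8-.5+[375,170])*1e3)
```

```text
0 -0.016 0.034 [307.6 299.3]
0 0.016 0.034 [413.6 296.3]
0 0 0.034 [360.7 297.8]
0 0 0 [379.1 224.2]
-0.0095 -0.0143 0 [335.9 250.9]
-0.0095 0.0143 0 [433.2 248.2]
0 0 -0.058 [412.3  91. ]
[  0.         -14.67828841  32.01718455]
[ 0.         14.92850441 32.39881655]
```

The grip is symmetric: the tips sit ±14.8 mm about the tool axis, a gap of about 29.6 mm at 28.3 mm opening, which matches contact at the pad ends (ratio about 1.59). I'll set the opening for 24.3 mm and go over the tile.

Run:
```python
from h import *
go([.4892,.0123,.075],-163.4)
```

```text
t 5.55 pos [517.13 233.17 139.92] rot [ 1.7995e+02  9.0000e-02 -1.6680e+02] F [-0.35  0.09 -0.5 ] w 28.07
move [ 0.3886 -1.0436  0.323 ] [ 0.0006  0.001  -0.0378] mm [  77.72 -208.71   64.6 ]
```

>>> {"fn": "apply_moves", "kwargs": {
  "moves": [
    [0.06,-0.15,0,0,0,-0.01],
    [0.13,-0.36,0,0,0,-0.02],
    [0.21,-0.57,0,0,0,-0.03],
    [0.3,-0.8,0.05,0.0006,0.001,-0.038],
    [0.37,-0.98,0.12,0.0006,0.001,-0.038],
    [0.389,-1,0.22,0.0006,0.001,-0.038],
    [0.389,-1,0.3,0.0006,0.001,-0.038],
    [0.389,-1,0.3,0.0006,0.001,-0.038]
  ],
  "hand": 0.44
}}

```text
time_s: 6.55
tcp_pos: [0.4855, 0.0199, 0.0776]
eef_rot: [-180.0, -0.3, -163.4]
contact_force: [-0.8, 0.2, -0.6]
gripper_width: 0.0247
```

Run:
```python
from h import *
go([.4892,.0123,.05],-163.4)
```

```text
t 6.55 pos [485.46  19.94  77.6 ] rot [-179.97   -0.26 -163.42] F [-0.78  0.2  -0.63] w 24.74
move [-0.0076 -0.0419  0.138 ] [-0.0003 -0.0029 -0.0002] mm [-1.53 -8.37 27.6 ]
```

>>> {"fn": "apply_moves", "kwargs": {
  "moves": [
    [-0.008,-0.042,0.05,-0.0003,-0.003,0],
    [-0.008,-0.042,0.11,-0.0003,-0.003,0],
    [-0.008,-0.042,0.138,-0.0003,-0.003,0],
    [-0.008,-0.042,0.138,-0.0003,-0.003,0],
    [-0.008,-0.042,0.138,-0.0003,-0.003,0]
  ]
}}

```text
time_s: 7.18
tcp_pos: [0.4895, 0.0125, 0.0502]
eef_rot: [180.0, 0.0, -163.4]
contact_force: [0.1, 0.2, -0.4]
gripper_width: 0.0249
```

```bash
cat > look.py <<'E'
from h import *
import sys
k=sys.argv[1];x,y=int(sys.argv[2]),int(sys.argv[3])
st=status.get_state();R=Ro.from_euler("xyz",st["eef_rot"],degrees=True)
s,_=imaging.capture("scene");s2,_=imaging.capture("scene")
cv2.imwrite(f"pics/s_{k}.png",s)
m=((s.astype(float)+s2)/2).astype(np.uint8)
cv2.imwrite(f"pics/c_{k}.png",cv2.resize(m[y:y+50,x:x+70],None,fx=11,fy=11,interpolation=cv2.INTER_CUBIC))
print(np.round(st["tcp_pos"]*1e3,2),np.round(st["eef_rot"],2),round(st["gripper_width"]*1e3,2),np.round(st["contact_force"],2))
for y_ in(-.01215,.01215):
    print("pred tip",np.round((proj("scene",st["tcp_pos"]+R.apply([0,y_,.034]))[0]-[x,y]+.5)*11-.5,1))
E
python3 look.py tile1 295 180
```

```text
[489.5   12.47  50.24] [ 1.8000e+02  3.0000e-02 -1.6341e+02] 24.88 [ 0.05  0.19 -0.41]
pred tip [328.2 309.3]
pred tip [431.6 301.8]
```

View pics/c_tile1.png

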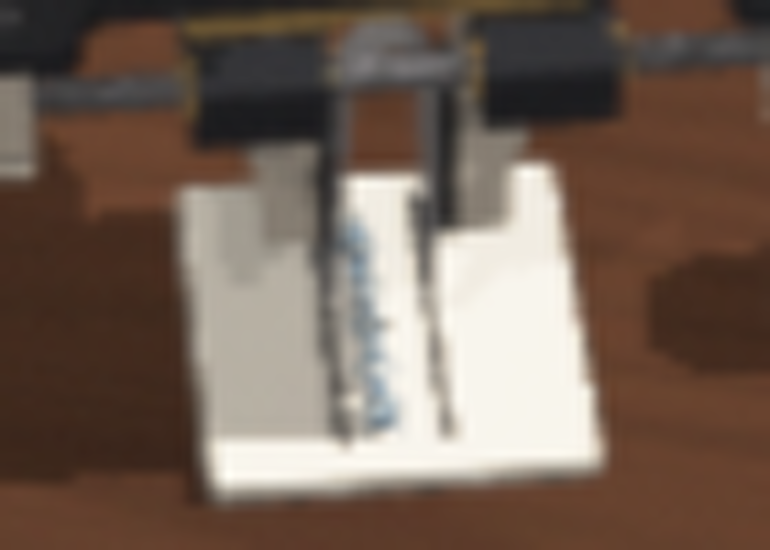

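>>> {"fn": "apply_moves", "kwargs": {
  "moves": [
    [0,-0.02,0.01,0,0,0],
    [0,-0.03,0.02,0,0,0],
    [0,-0.03,0.02,0,0,0],
    [0,-0.03,0.02,0,0,0]
  ]
}}

```text
time_s: 7.78
tcp_pos: [0.4913, 0.0067, 0.0463]
eef_rot: [180.0, 0.0, -163.4]
contact_force: [-0.7, -0.3, -1.4]
gripper_width: 0.0249
```

```bash
python3 look.py tile2 295 180
```

```text
[491.26   6.67  46.35] [ 1.8000e+02  5.0000e-02 -1.6342e+02] 24.93 [-0.68 -0.32 -1.45]
pred tip [302.2 321.7]
pred tip [405.4 314.2]
```

View pics/c_tile2.png

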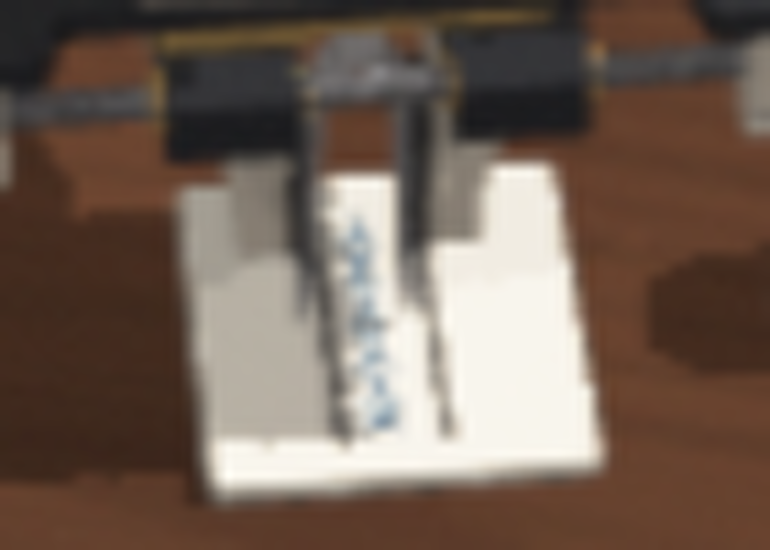

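Run:
```python
from h import *
a=np.radians(16.5);ex=np.array([np.cos(a),np.sin(a)]);ey=np.array([-ex[1],ex[0]]);c=np.array([.48846,.01406])
for o in(-.01393,.01042):
  for u in(-.01,0,.01):
    P=np.r_[c+o*ey+u*ex,.008];print(o,u,np.round((proj("scene",P)[0]-[295,180]+.5)*11-.5,1))
s=status.get_state()
R=Ro.from_euler("xyz",s["eef_rot"],degrees=True)
for y in(-.01215,.01215):
  print("touch pred",np.round((proj("scene",np.r_[(s["tcp_pos"]+R.apply([0,y,.034]))[:2],.008])[0]-[295,180]+.5)*11-.5,1))
m=c-.00176*ey;print("mid",m)
print("offset of tcp across", (s["tcp_pos"][:2]-m)@ey*1e3,(s["tcp_pos"][:2]-m)@ex*1e3)
```

```text
-0.01393 -0.01 [323.1 296.1]
-0.01393 0 [327.5 329.3]
-0.01393 0.01 [332.  362.7]
0.01042 -0.01 [425.8 288.8]
0.01042 0 [430.7 321.8]
0.01042 0.01 [435.6 355.2]
touch pred [302.2 333.5]
touch pred [405.3 325.9]
mid [0.48895987 0.01237248]
offset of tcp across -6.05637865306435 0.6595897199685696
```

The tips read at (305,315) and (408,308): 103 px apart, against 103.2 px predicted for 24.3 mm. The gap matches the lines within my reading error, so I return over the lines and come down gently.

>>> {"fn": "apply_moves", "kwargs": {
  "moves": [
    [0,0.015,0,0,0,0],
    [0,0.029,0.005,0,0,0],
    [0,0.029,0.01,0,0,0],
    [0,0.029,0.013,0,0,0],
    [0,0.029,0.013,0,0,0]
  ]
}}

```text
time_s: 8.5
tcp_pos: [0.4896, 0.0123, 0.0437]
eef_rot: [180.0, 0.0, -163.4]
contact_force: [0.0, -0.6, -0.8]
gripper_width: 0.0245
```

```bash
cat > fz.py <<'E'
from h import *
F=[];P=[];W=[]
for i in range(6):
    s=status.get_state();F.append(s["contact_force"]);P.append(s["tcp_pos"]);W.append(s["gripper_width"]);imaging.capture("scene")
F=np.array(F);print("t",s["time_s"],"F",F.mean(0).round(2),"sd",F.std(0).round(2),"P",(np.mean(P,0)*1e3).round(2),"w",round(np.mean(W)*1e3,2),s["eef_rot"].round(2),s["moment"].round(3))
E
python3 fz.py
```

```text
t 8.75 F [-0.09 -0.13 -0.37] sd [0.43 0.55 0.33] P [489.65  12.27  43.78] w 24.56 [ 1.7999e+02  6.0000e-02 -1.6341e+02] [-0.022 -0.002  0.028]
```

>>> {"fn": "apply_moves", "kwargs": {
  "moves": [
    [0,0,0.005,0,0,0],
    [0,0,0.007,0,0,0],
    [0,0,0.007,0,0,0]
  ]
}}

```text
time_s: 9.18
tcp_pos: [0.4896, 0.0123, 0.0424]
eef_rot: [180.0, 0.0, -163.4]
contact_force: [-0.1, -0.1, -1.0]
gripper_width: 0.0243
```

```bash
python3 fz.py
```

```text
t 9.425 F [ 0.17  0.17 -0.44] sd [0.44 0.26 0.34] P [489.67  12.28  42.42] w 24.64 [ 1.7999e+02  6.0000e-02 -1.6341e+02] [-0.021 -0.035  0.015]
```

>>> {"fn": "apply_moves", "kwargs": {
  "moves": [
    [0,0,0.003,0,0,0],
    [0,0,0.003,0,0,0]
  ]
}}

```text
time_s: 9.72
tcp_pos: [0.4898, 0.0123, 0.0419]
eef_rot: [180.0, 0.1, -163.4]
contact_force: [0.3, 0.0, -0.3]
gripper_width: 0.0247
```

```bash
python3 fz.py
```

```text
t 9.975 F [ 0.06 -0.21  0.89] sd [0.2  0.45 0.58] P [489.79  12.32  41.91] w 24.52 [ 1.7999e+02  7.0000e-02 -1.6341e+02] [ 0.009 -0.015  0.037]
```

>>> {"fn": "apply_moves", "kwargs": {
  "moves": [
    [0,0,0.003,0,0,0],
    [0,0,0.003,0,0,0]
  ]
}}

```text
time_s: 10.28
tcp_pos: [0.4901, 0.0124, 0.0416]
eef_rot: [180.0, 0.1, -163.4]
contact_force: [-0.7, 0.8, 5.2]
gripper_width: 0.0245
```

```bash
python3 fz.py
```

```text
t 10.525 F [-0.44  0.04  5.13] sd [0.48 0.58 0.37] P [490.06  12.39  41.55] w 24.57 [ 1.800e+02  1.000e-01 -1.634e+02] [0.005 0.025 0.019]
```

Contact starts at TCP z ≈ 42.0 mm. I'll ease off to a light touch, then look.

>>> {"fn": "apply_moves", "kwargs": {
  "moves": [
    [0,0,-0.001,0,0,0],
    [0,0,-0.001,0,0,0]
  ]
}}

```text
time_s: 10.82
tcp_pos: [0.49, 0.0124, 0.0417]
eef_rot: [180.0, 0.1, -163.4]
contact_force: [0.9, 0.2, 3.3]
gripper_width: 0.0247
```

```bash
python3 fz.py; python3 look.py tile3 295 180
python3 - <<'E'
from h import *
t,_=imaging.capture("top");cv2.imwrite("pics/t3.png",t)
a=t[170:240,275:375];cv2.imwrite("pics/ct3.png",cv2.resize(a,None,fx=8,fy=8,interpolation=cv2.INTER_CUBIC))
E
```

```text
t 11.075 F [-0.06 -0.03  2.83] sd [0.46 0.5  0.32] P [489.98  12.38  41.68] w 24.63 [ 1.800e+02  9.000e-02 -1.634e+02] [ 0.045  0.129 -0.009]
[489.99  12.38  41.67] [ 1.800e+02  9.000e-02 -1.634e+02] 24.51 [-0.09 -0.27  2.79]
pred tip [326.8 333.8]
pred tip [429.8 326.2]
```

View pics/c_tile3.png

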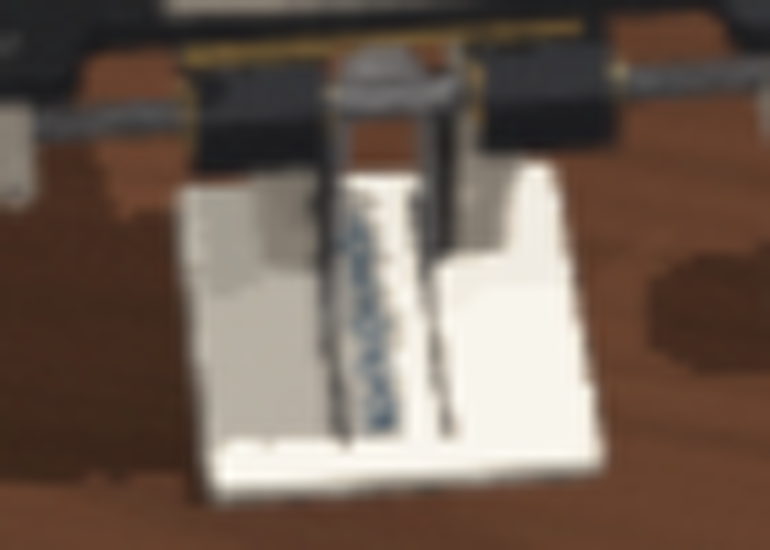

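View pics/ct3.png

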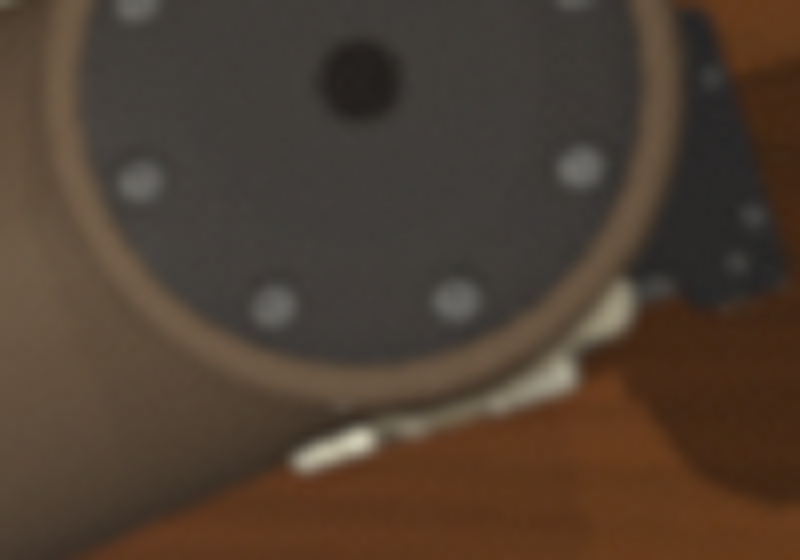

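Both legs run straight into the two lines: tips near (327,330) on the left line and (430,325) on the right. I'll lighten the touch and hold still for over a second.

>>> {"fn": "apply_moves", "kwargs": {
  "moves": [
    [0,0,-0.0008,0,0,0],
    [0,0,-0.0008,0,0,0],
    [0,0,-0.0008,0,0,0],
    [0,0,-0.0008,0,0,0],
    [0,0,-0.0008,0,0,0],
    [0,0,-0.0008,0,0,0],
    [0,0,-0.0008,0,0,0],
    [0,0,-0.0008,0,0,0],
    [0,0,-0.0008,0,0,0],
    [0,0,-0.0008,0,0,0],
    [0,0,-0.0008,0,0,0],
    [0,0,-0.0008,0,0,0]
  ]
}}

```text
time_s: 12.78
tcp_pos: [0.49, 0.0124, 0.0418]
eef_rot: [180.0, 0.1, -163.4]
contact_force: [-0.1, -0.4, 1.4]
gripper_width: 0.0245
```

```bash
python3 fz.py
```

```text
t 13.025 F [-0.2  -0.01  1.44] sd [0.56 0.33 0.18] P [489.98  12.38  41.85] w 24.54 [ 1.800e+02  9.000e-02 -1.634e+02] [0.003 0.093 0.022]
```

>>> {"fn": "apply_moves", "kwargs": {
  "moves": [
    [0,0,-0.05,0,0,0],
    [0,0,-0.18,0,0,0],
    [0,0,-0.32,0,0,0],
    [0,-0.05,-0.42,0,0,-0.01],
    [0,-0.2,-0.45,0,0,0.02],
    [0,-0.4,-0.45,0,0,0.05],
    [0,-0.6,-0.45,0,0,0.08],
    [0,-0.8,-0.45,0,0,0.11],
    [0,-0.95,-0.45,0,0,0.14],
    [0,-0.95,-0.45,0,0,0.14]
  ]
}}

```text
time_s: 14.32
tcp_pos: [0.5442, -0.1714, 0.1319]
eef_rot: [180.0, 0.1, -176.2]
contact_force: [-0.8, 0.6, -0.3]
gripper_width: 0.0246
```

Run:
```python
from h import *
go([.5242,-.2821,.105],-176.3)
```

```text
t 14.32 pos [ 544.19 -171.41  131.92] rot [ 1.7998e+02  7.0000e-02 -1.7617e+02] F [-0.83  0.59 -0.29] w 24.61
move [ 0.1369 -0.5456  0.1343] [0.0002 0.0008 0.0015] mm [  27.38 -109.12   26.86]
```

>>> {"fn": "apply_moves", "kwargs": {
  "moves": [
    [0.04,-0.12,0,0,0.0008,0.001],
    [0.08,-0.3,0,0,0.0008,0.001],
    [0.137,-0.45,0,0,0.0008,0.001],
    [0.137,-0.546,0.05,0,0.0008,0.001],
    [0.137,-0.546,0.1,0,0.0008,0.001],
    [0.137,-0.546,0.134,0,0.0008,0.001],
    [0.137,-0.546,0.134,0,0.0008,0.001],
    [0.137,-0.546,0.134,0,0.0008,0.001]
  ]
}}

```text
time_s: 15.32
tcp_pos: [0.5246, -0.2816, 0.1053]
eef_rot: [180.0, 0.0, -176.2]
contact_force: [0.8, -0.6, -0.7]
gripper_width: 0.0247
```

```bash
python3 - <<'E'
from h import *
go([.5242,-.2821,.092],-176.3)
E
python3 look.py lid1 185 160
```

```text
t 15.32 pos [ 524.55 -281.63  105.26] rot [ 1.7999e+02  1.0000e-02 -1.7620e+02] F [ 0.82 -0.62 -0.72] w 24.7
move [ 0.0019 -0.0023  0.0663] [0.0001 0.0001 0.0011] mm [ 0.38 -0.45 13.26]
[ 524.55 -281.63  105.26] [ 1.7999e+02  1.0000e-02 -1.7620e+02] 24.7 [ 0.82 -0.62 -0.72]
pred tip [256.2 291.7]
pred tip [358.1 301.9]
```

View pics/c_lid1.png

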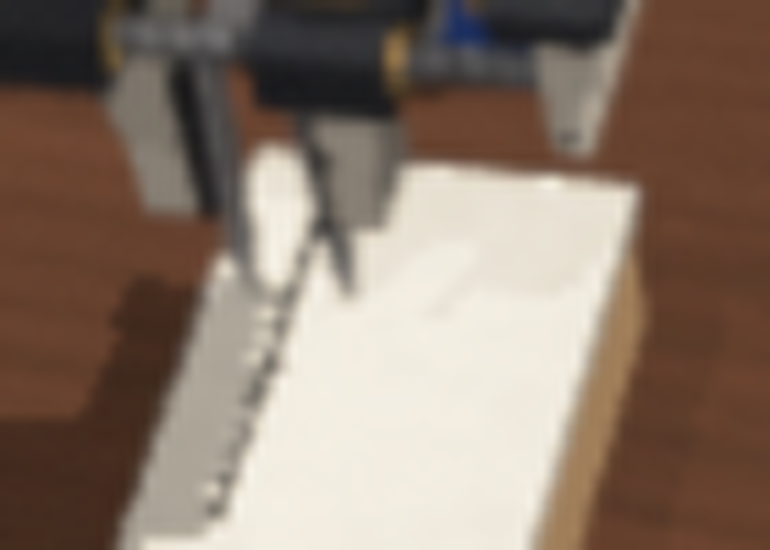

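>>> {"fn": "apply_moves", "kwargs": {
  "moves": [
    [0.002,-0.002,0.03,0,0,0.001],
    [0.002,-0.002,0.06,0,0,0.001],
    [0.002,-0.002,0.09,0,0,0.001],
    [0.002,-0.002,0.105,0,0,0.001],
    [0.002,-0.002,0.105,0,0,0.001]
  ]
}}

```text
time_s: 16.05
tcp_pos: [0.524, -0.2823, 0.0841]
eef_rot: [180.0, -0.0, -176.3]
contact_force: [-0.1, 0.9, -0.1]
gripper_width: 0.0249
```

```bash
python3 look.py lid2 185 160
python3 - <<'E'
from h import *
for y in(-.29418,):
  for u in(-.03,-.02,-.01,0,.01):
    a=np.radians(3.7);P=[.52482+u*np.cos(a),-.29418+u*np.sin(a),.048]
    print(u,np.round((proj("scene",P)[0]-[185,160]+.5)*11-.5,1))
t,_=imaging.capture("top");cv2.imwrite("pics/t4.png",t)
E
```

```text
[ 524.03 -282.28   84.06] [ 179.98   -0.   -176.32] 24.91 [-0.1   0.89 -0.14]
pred tip [268.6 349.3]
pred tip [369.2 359.7]
-0.03 [303.8 259.3]
-0.02 [292.9 290.9]
-0.01 [281.9 322.9]
0 [270.9 355.1]
0.01 [259.7 387.7]
```

View pics/c_lid2.png

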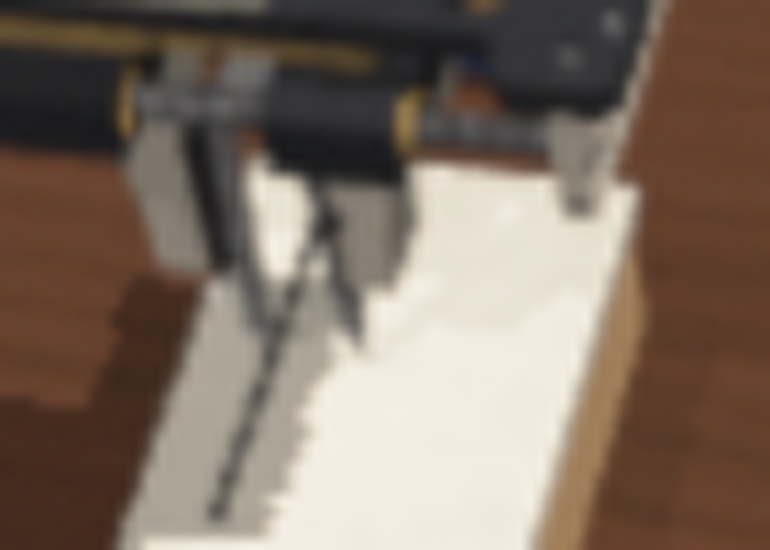

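View pics/t4.png

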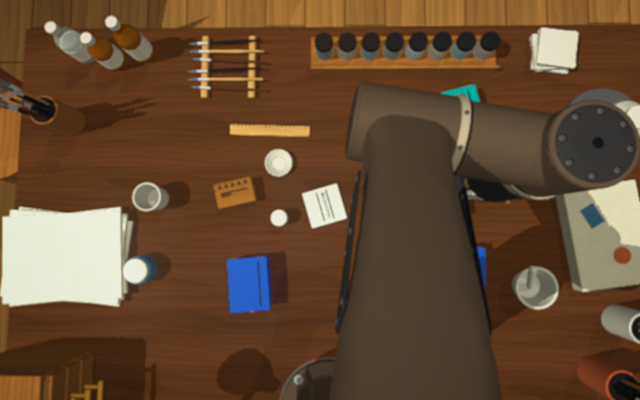

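Run:
```python
from h import *
acc=0
for i in range(4): acc=acc+imaging.capture("scene")[0].astype(float)
m=(acc/4)
np.save("pics/m_lid.npy",m)
a=np.clip((m[180:200,200:230]-40)*1.2,0,255).astype(np.uint8)
cv2.imwrite("pics/z1.png",cv2.resize(a,None,fx=25,fy=25,interpolation=cv2.INTER_CUBIC))
s=status.get_state();R=Ro.from_euler("xyz",s["eef_rot"],degrees=True)
for y in(-.01215,.01215):
  for z in (.021,.034,.036): print((proj("scene",s["tcp_pos"]+R.apply([0,y,z]))[0]-[200,180]+.5)*25-.5)
for u in(-.02,-.01,0,.01):
    a=np.radians(3.7);P=[.52482+u*np.cos(a),-.29418+u*np.sin(a),.048]
    print(u,np.round((proj("scene",P)[0]-[200,180]+.5)*25-.5,1))
```

```text
[214.40865285 209.95059406]
[234.27418959 292.96878384]
[237.30769883 305.63030708]
[444.75427989 233.5966075 ]
[462.97120628 316.66019921]
[465.75281675 329.32811156]
-0.02 [291.3 161.8]
-0.01 [266.4 234.4]
0 [241.3 307.7]
0.01 [216.  381.8]
```

View pics/z1.png

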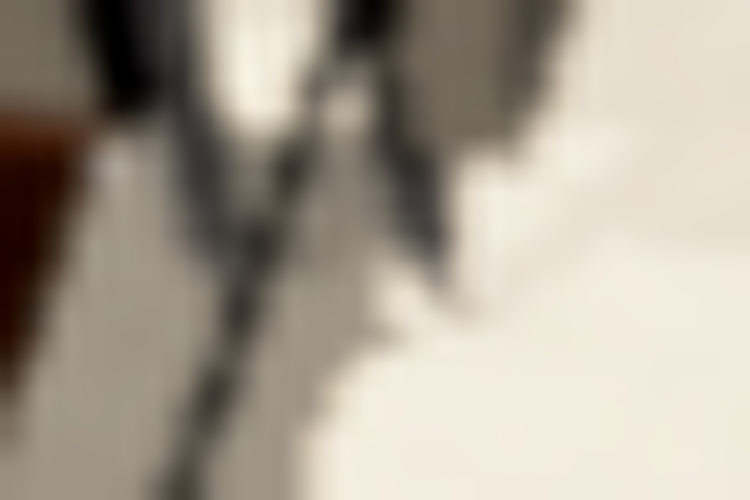

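Run:
```python
from h import *
m=np.load("pics/m_lid.npy")
s=status.get_state();R=Ro.from_euler("xyz",s["eef_rot"],degrees=True)
a=cv2.resize(np.clip((m[170:195,190:225])*1.1,0,255).astype(np.uint8),None,fx=20,fy=20,interpolation=cv2.INTER_CUBIC)
b=a.copy()
w=s["gripper_width"]/2
def q(P): return tuple(int(v) for v in ((proj("scene",s["tcp_pos"]+R.apply(P))[0]-[190,170]+.5)*20-.5))
for sg in(-1,1):
  pts=[q([dx,sg*w,z]) for dx,z in((-.0095,-.03),(-.0095,0),(.0095,0))]
  for i in range(2): cv2.line(b,pts[i],pts[i+1],(0,0,255),1)
  cv2.line(b,q([0,sg*.01215,.034]),q([0,sg*.0118,.021]),(0,255,0),1)
cv2.imwrite("pics/z2.png",np.vstack([a,b])[:,:]);print(a.shape)
m=cv2.imread("pics/s_tile3.png").astype(float)
```

```text
(500, 700, 3)
```

Run:
```python
import cv2,numpy as np
a=cv2.imread("pics/z2.png");h=a.shape[0]//2
cv2.imwrite("pics/z2b.png",cv2.resize(np.hstack([a[:h],a[h:]]),(800,int(h*800/1400))))
cv2.imwrite("pics/z2c.png",a[h:])
```

```text
(no output)
```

View pics/z2c.png

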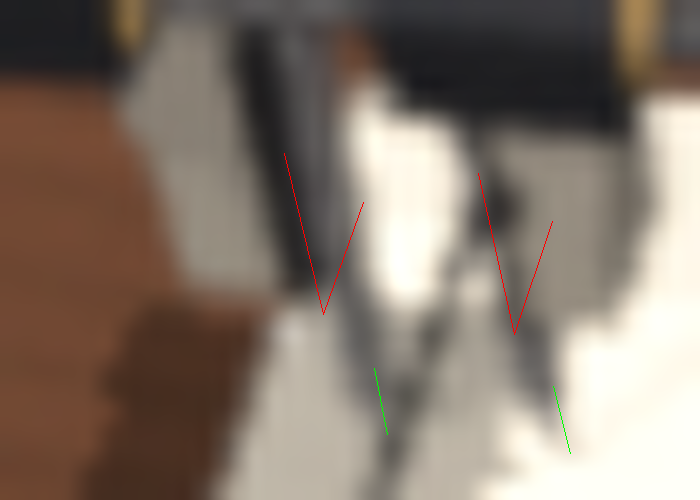

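The image disagrees with the calibration here. Fingertips and tips appear about 0.8 px left of and 0.5–0.9 px above where the robot pose puts them, so the true lid line must lie about 2 mm further to +y. I'll move both tips onto clean white to measure this properly.

>>> {"fn": "apply_moves", "kwargs": {
  "moves": [
    [0,0.02,0,0,0,0],
    [0,0.045,0,0,0,0],
    [0,0.06,0,0,0,0],
    [0,0.06,0,0,0,0],
    [0,0.06,0,0,0,0]
  ]
}}

```text
time_s: 17.02
tcp_pos: [0.5236, -0.2703, 0.0847]
eef_rot: [-180.0, 0.1, -176.3]
contact_force: [0.4, -0.9, 0.1]
gripper_width: 0.0245
```

```bash
cat > ov.py <<'E'
from h import *
import sys
k,x,y,W,H,f=sys.argv[1],*map(int,sys.argv[2:7])
s=status.get_state();R=Ro.from_euler("xyz",s["eef_rot"],degrees=True)
m=sum(imaging.capture("scene")[0].astype(float) for i in range(4))/4
np.save(f"pics/m_{k}.npy",m)
a=cv2.resize(np.clip(m[y:y+H,x:x+W]*1.1,0,255).astype(np.uint8),None,fx=f,fy=f,interpolation=cv2.INTER_CUBIC)
b=a.copy();w=s["gripper_width"]/2
def q(P): return tuple(int(v) for v in ((proj("scene",s["tcp_pos"]+R.apply(P))[0]-[x,y]+.5)*f-.5))
for sg in(-1,1):
  pts=[q([dx,sg*w,z]) for dx,z in((-.0095,-.03),(-.0095,0),(.0095,0))]
  for i in range(2): cv2.line(b,pts[i],pts[i+1],(0,0,255),1)
  cv2.line(b,q([0,sg*.01215,.034]),q([0,sg*.0118,.021]),(0,255,0),1);print("tip",q([0,sg*.01215,.034]))
cv2.imwrite(f"pics/o_{k}.png",np.hstack([a,b]));print(a.shape,s["tcp_pos"],s["gripper_width"])
E
python3 ov.py lid3 195 170 32 32 25
python3 - <<'E'
import cv2
a=cv2.imread("pics/o_lid3.png");cv2.imwrite("pics/o_lid3a.png",a[200:,:800])
E
```

```text
tip (471, 554)
tip (701, 578)
(800, 800, 3) [ 0.52361882 -0.27029995  0.08469819] 0.024493213405816776
```

View pics/o_lid3a.png

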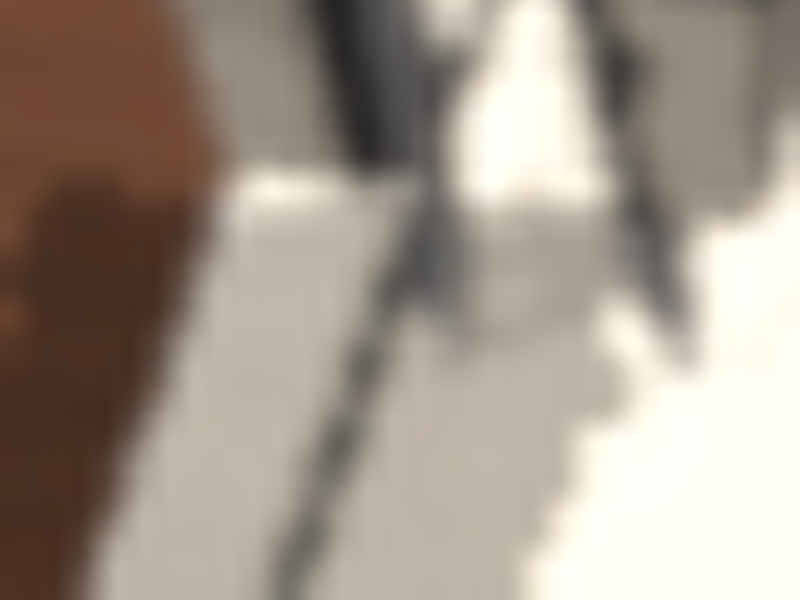

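>>> {"fn": "apply_moves", "kwargs": {
  "moves": [
    [0,-0.02,-0.02,0,0,0],
    [0.06,-0.051,-0.02,0,0,0],
    [0.14,-0.051,-0.02,0,0,0],
    [0.21,-0.051,-0.02,0,0,0],
    [0.265,-0.051,-0.01,0,0,0],
    [0.273,-0.051,0.002,0,0,0],
    [0.273,-0.051,0.002,0,0,0]
  ]
}}

```text
time_s: 18.1
tcp_pos: [0.4698, -0.2841, 0.0841]
eef_rot: [-180.0, 0.1, -176.3]
contact_force: [0.5, 0.1, 0.9]
gripper_width: 0.0246
```

```bash
python3 ov.py lid4 200 155 32 32 25
python3 - <<'E'
import cv2
a=cv2.imread("pics/o_lid4.png");cv2.imwrite("pics/o_lid4a.png",a[200:,:800])
E
```

```text
tip (385, 531)
tip (608, 553)
(800, 800, 3) [ 0.46979089 -0.2841045   0.08409337] 0.024646697161764854
```

View pics/o_lid4a.png

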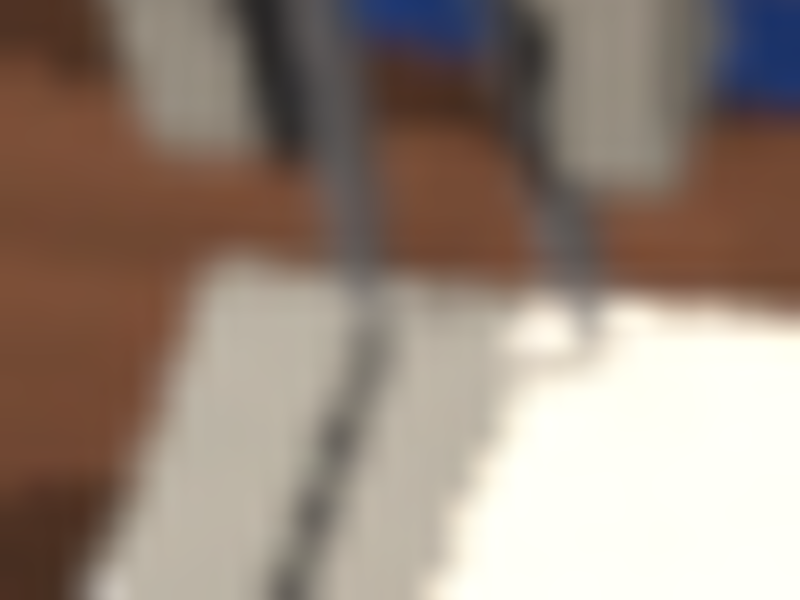

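Clear view past the line's far end: the left tip at about (365,320) is almost on the extension of the line, roughly 0.4–0.6 mm short towards +y. That agrees with the previous estimate within 0.3 mm. I go back to mid-line with that correction.

>>> {"fn": "apply_moves", "kwargs": {
  "moves": [
    [-0.04,0.002,-0.02,0,0,0],
    [-0.11,0.002,-0.02,0,0,0],
    [-0.19,0.002,-0.02,0,0,0],
    [-0.25,0.002,-0.02,0,0,0],
    [-0.27,0.002,-0.01,0,0,0],
    [-0.27,0.002,0.002,0,0,0],
    [-0.27,0.002,0.002,0,0,0],
    [-0.27,0.002,0.002,0,0,0]
  ]
}}

```text
time_s: 19.3
tcp_pos: [0.5236, -0.2802, 0.0838]
eef_rot: [-180.0, 0.0, -176.3]
contact_force: [-1.1, 0.1, -0.5]
gripper_width: 0.0249
```

```bash
python3 fz.py
python3 - <<'E'
from h import *
s=status.get_state();ey=np.array([-.0645,.9979])
print("across rel lid3",(s["tcp_pos"][:2]-[.52362,-.27030])@ey*1e3)
E
```

```text
t 19.55 F [-0.45  0.01 -0.35] sd [0.49 0.43 0.36] P [ 523.83 -280.25   83.93] w 24.71 [-1.7999e+02  7.0000e-02 -1.7631e+02] [-0.019 -0.063  0.018]
across rel lid3 -9.921973347383489
```

>>> {"fn": "apply_moves", "kwargs": {
  "moves": [
    [0,0,0.004,0,0,0],
    [0,0,0.008,0,0,0],
    [0,0,0.008,0,0,0]
  ]
}}

```text
time_s: 19.98
tcp_pos: [0.5239, -0.2802, 0.0822]
eef_rot: [-180.0, 0.1, -176.3]
contact_force: [0.0, -0.5, -0.6]
gripper_width: 0.0247
```

```bash
python3 fz.py;python3 ov.py lid5 195 170 32 32 25
python3 - <<'E'
import cv2
a=cv2.imread("pics/o_lid5.png");cv2.imwrite("pics/o_lid5a.png",a[200:,:800])
E
```

```text
t 20.225 F [ 0.53 -0.08 -0.13] sd [0.51 0.25 0.39] P [ 523.96 -280.21   82.27] w 24.58 [-1.7999e+02  7.0000e-02 -1.7630e+02] [-0.003 -0.013  0.038]
tip (383, 558)
tip (611, 581)
(800, 800, 3) [ 0.52394387 -0.28019978  0.08229132] 0.024367548953538896
```

View pics/o_lid5a.png

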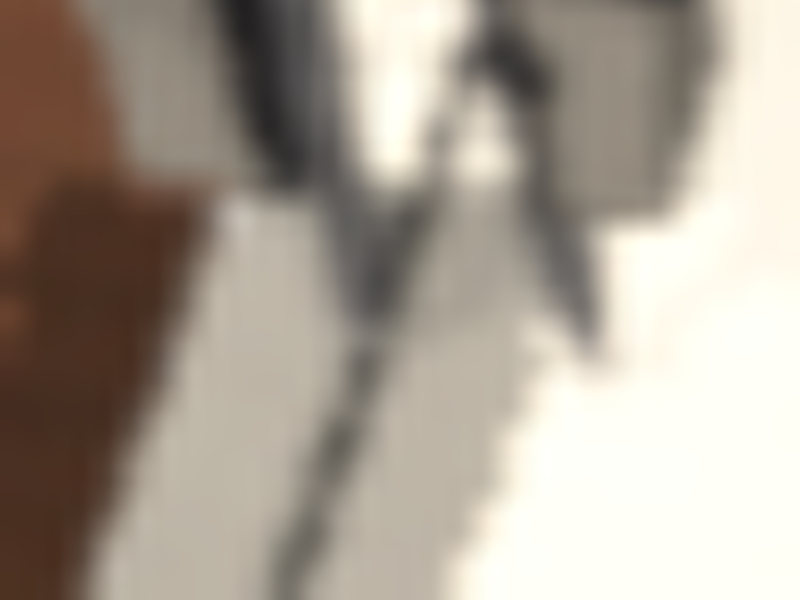

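>>> {"fn": "apply_moves", "kwargs": {
  "moves": [
    [0,0.001,0.0012,0,0,0],
    [0,0.001,0.0012,0,0,0],
    [0,0.001,0.0012,0,0,0]
  ]
}}

```text
time_s: 20.85
tcp_pos: [0.524, -0.2801, 0.0821]
eef_rot: [-180.0, 0.1, -176.3]
contact_force: [0.4, 0.6, 0.2]
gripper_width: 0.0244
```

```bash
python3 fz.py;python3 fz.py
```

```text
t 21.1 F [ 0.04 -0.26  0.11] sd [0.3  0.67 0.36] P [ 523.99 -280.04   82.11] w 24.62 [-1.7999e+02  7.0000e-02 -1.7630e+02] [-0.144 -0.01   0.055]
t 21.4 F [ 0.18 -0.3   0.63] sd [0.47 0.44 0.54] P [ 523.98 -280.03   82.08] w 24.59 [-1.7999e+02  7.0000e-02 -1.7630e+02] [-0.092 -0.01   0.01 ]
```

```bash
python3 fz.py; python3 ov.py lid6 195 170 32 32 25
python3 - <<'E'
import cv2
a=cv2.imread("pics/o_lid6.png");cv2.imwrite("pics/o_lid6a.png",a[200:,:800])
from h import *
cv2.imwrite("pics/fin.png",imaging.capture("scene")[0])
E
```

```text
t 21.7 F [-0.25 -0.06  0.04] sd [0.38 0.39 0.43] P [ 523.97 -280.03   82.07] w 24.65 [-1.800e+02  7.000e-02 -1.763e+02] [-0.133 -0.014 -0.023]
tip (385, 559)
tip (613, 583)
(800, 800, 3) [ 0.52393273 -0.28001561  0.08205396] 0.02473997685512232
```

View pics/o_lid6a.png

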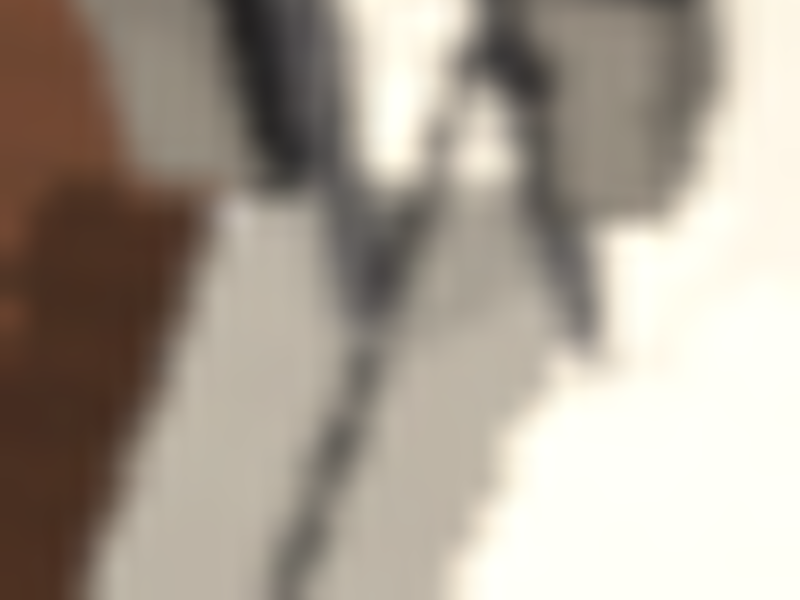

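View pics/fin.png

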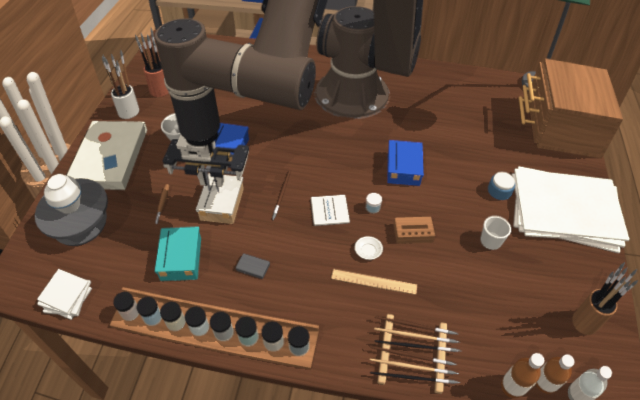

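The left tip meets the lid line at about (368,335), and the right tip is at about (597,355) towards the lid's middle. The touch is about 0.5–1 N above the hanging weight, and nothing else has moved. I'm handing in.

```bash
python3 -c "
from plant import r
print(r.close_job())"
```

```text
the job is handed in; nothing more can be done
None
```

The job is handed in, at about 22 s of the 67 s allowed. The dividers are still held on the lid, squeezed to the tile's gap. I took them from the block and stood their points on the two tile lines for about 1.9 s, pressing with about 2 N. I then carried them at the same squeeze to the box.

**Last checks:**
- **Gap:** I measured the tile lines at about 24.3 mm apart. The points matched that in the image, with a reading error of roughly 0.5 mm. The finger opening read 24.5–24.7 mm, on average, at the tile and at the lid.
- **Lid contact:** contact on the tile began at TCP height 42.0 mm, and the final height over the lid is 82.05 mm, matching the 40 mm difference in surface height. The force there is about 0.4–1 N above the hanging weight, so the points are just touching.
- **Squareness:** the tool yaw is −176.3° and the lid line is at 3.7°, so the dividers are square to it.
- **Surroundings:** the last scene picture shows nothing else moved.

**One disagreement:** the first fix of the lid line, on which both cameras agreed, was about 2 mm further to −y than the picture of the points against the line showed. I trusted that picture and checked it beyond the far end of the line. I estimate the point is within about 0.5 mm of the line's middle. The top camera could not confirm this because the arm hid the lid.

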